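# Centre-punch a dowel blank in the V-block

## Robot

A 6-joint arm with a two-finger parallel gripper is mounted at the origin on a cart in front of the work surface, level with it; the furniture and walls round the work are solid. World frame = base frame: x ahead of the robot, y to its left, z up, the work surface at z = 0. Lengths are in m, angles in rad, forces in N, time in s.
With the tool pointing down it reaches from about 0.25 to 0.725 m from the base axis. Payload 4 kg.
Tool frame: the origin (TCP) lies midway between the tips of the shut fingers; the grasp point (between the pads) lies 19 mm behind it; z points along the fingers, y is the direction in which the jaws open and shut (so a half turn about z gives the same grasp; the last joint's range is limited). The gripper opens to 85 mm and grips with 20 to 120 N. Pads are 22 mm wide; open, the fingers measure 114 mm over their backs; the gripper's body (76 mm by 85 mm) begins 54 mm behind the grasp point. The pads swing forward as they close: fully open they stand 13 mm farther back than shut.
Start: joints at [1.349, 0.241, 0.005, 1.335, 0, 1.571], TCP at [0.11, 0.488, 0.231] pointing down, gripper open.
Joint ranges: [-2.72, 2.72], [-1.05, 1.87], [-1.09, 1.28], [-1.99, 2.15], [-1.42, 1.44], [-3.14, 3.14]. Speed limits (rad/s): [2.79, 2.79, 3.14, 3.14, 3.14, 3.14].

## Interface

Orientations are given as a unit quaternion [x, y, z, w].
In Python, from workcell import monitor, cams, order gives the robot as it stands.
- The arm moves only by the tool send_rows, never from a script. Its argument "moves" is a list of rows, each a list of 4 numbers: the shift along the tool's x, y, z as a fraction of full scale, then the turn about the tool's z as a fraction of full scale. A call has 1 to 20 rows; each row shifts and turns the commanded pose from where the row before left it, along the tool's axes as they then stand; what a row does not reach is not made up. Full scale, the value 1, is 100 cm for a shift and 0.1 rad for a turn. A row lasts 1/10 s, in which the tool goes at most 50 mm and 8.59 degrees, less where a joint would pass 70% of its speed; a pose out of reach is approached as far as the arm can. A call with a number of a shift or a turn outside -1 to 1 is refused whole. A call with a gripper value outside its range is refused whole. "claw" is the gripper's target within -1 to 1 (fully open at 1, half-way at 0, shut at -1), set as the call begins (left out, the last holds). The fingers move at their own pace and stop on an object; the grip force is fixed at half the most. Time passes only in rows, so rows that do not move let the fingers close. It gives the time, the measured TCP pose, the force and the opening at its end, in the units of the state.
- monitor.get_obs(): the state, without advancing time (a new reading comes with each control period).
- cams.camera(name): name is "scene" or "top" or "wrist"; returns (picture, depth): 480x640x3 uint8, blue, green, red; 480x640 float32, m along the optical axis (not along the pixel's ray), 0 where there is no reading.
- cams.camera_info(name): a dict with "intrinsics" (3x3 intrinsics, pixels), "T" (4x4, takes a point from camera to world coordinates); the wrist camera has in their place "mount" (4x4, takes a point from camera to tool coordinates, whose origin is the TCP and whose axes are the flange's). Camera axes: x right, y up, looking along -z (the intrinsics and any distortion apply to the point x, -y, -z); pixel columns grow to the right and rows downward; lengths in m; the calibration is good to about 2 mm. A picture is of the moment at which its call begins: read the wrist's pose just before it. camera_info takes no time and is no camera call.
- order.job_done(): hands the job in, once; it reports no verdict.
The state is a dict: "clock": time; "joint_pos": joint angles; "joint_vel": joint speeds; "tau": joint torques, N m; "eef_pos": TCP position; "tool_rot": TCP orientation; "ft_force": force on the tool from outside, world axes, zero at the start; "ft_torque": the same for the moment, N m; "grip_width": finger opening in m.
Only numpy, scipy, OpenCV 4.12 (cv2) and the standard library are available. Lean on these libraries where they do the work, as an engineer would, in place of code of your own. Each camera call takes 0.05 s, during which the arm holds its last target.

## Task

Mark one dowel blank for cross-drilling: take the end blank out of the sloped feeder, so that the next one rolls down to the stop, and lay it gently in the V-block's groove, centred lengthwise. Take the spring punch from its fork, set its point on top of the blank half-way along, press it straight down with a steady push until the spring plunger has gone in about 10 mm, without hammering it or letting the point slide, and lift it straight off. Hang the punch back in its fork and leave the blank in the V-block; do not shift the tin can, the two jars or the pencil.

Things in the scene. Friction and masses are not known exactly. Their poses are not given: they have to be found in the camera images.
- blank_1_center (a point): Centre of the end dowel blank: plain aluminium round bar, 30 mm diameter, 50 mm long, 0.07 to 0.13 kg, lying on its side; its y axis is the bar's axis. It starts at the low end of the feeder against the stop. Its two flat ends are free, so it can be pinched by them from above (50 mm apart); the next blank touches its uphill side.
- blank_2_center (a point): Centre of the next blank, the same, lying against the first one 30 mm uphill. It rolls down to the stop by itself when the first is lifted out.
- blank_3_center (a point): Centre of the last blank, the same, 60 mm uphill of the stop; it rolls after the second.
- feeder_end (a point): Where the centre of a blank lies when it rests against the feeder's stop, 64 mm above the bench. x axis: level, to the uphill side; y: across the track, along the blanks; z: up. The stop is a 26 mm wide tab 15 mm from this point on the -x side, its top 5 mm above it. Both ends of the blank here are open; only the base plate lies under them.
- feeder: Feeder: grey sheet-steel track 34 mm wide on two pedestals, fixed to the bench, falling 12 degrees towards its stop at -x. Origin on the bench under feeder_end. Base plate 154 x 64 x 6 mm. Thin guide wires stand 27 mm either side of the middle, at the height of the blanks' axes, from 27 mm uphill of feeder_end to 126 mm.
- v_seat (a point): Where the centre of a seated blank lies, half-way along the V-block's groove: 51 mm above the bench; the top line of the seated blank is 15 mm above it, at 66 mm. y axis: along the groove; x: across it; z: up.
- v_block: V-block: bright steel block, 36 mm long along its groove, 64 mm wide, top 46 mm above the bench, bolted on a flat dark steel foot 112 x 52 x 8 mm; fixed; origin on the bench under its middle. 90 degree groove, 32 mm wide at the top, 16 mm deep. A centred blank overhangs the block by 7 mm at each end, so fingers holding its flat ends pass outside the block.
- punch_grip (a point): Middle of the punch's ribbed steel handle (22 mm diameter, from 26 mm below to 33 mm above this point), where to grip it from above; z axis up along the punch. The punch is round, 0.25 kg, 144 mm long, and starts hanging upright in the fork. The top of its collar is 26 mm below this point, its point 111 mm below it while the spring is relaxed.
- punch_collar (a point): Centre of the underside of the punch's collar (38 mm diameter, 5 mm thick), 31 mm below punch_grip. Below it: a 14 mm shank, 58 mm long with a tapered nose, then the 8 mm plunger.
- punch_tip (a point): The point of the punch, at the lower end of the sprung plunger.
- punch_plunger (a joint): How far the punch's plunger is pushed into its shank (m): 0 relaxed, 0.014 at its hard end. The spring needs about 5 N to start and 10 to 11 N at 0.010 (0.6 N per mm).
- stand_fork (a point): Middle of the stand's level fork at its top face, 100 mm above the bench: a hung punch has punch_collar here and its grip 31 mm above. x axis: away from the fork's open mouth (the mouth is at -x), z up. The gap is 24 mm wide along y, closed 16 mm from the point at +x; the prongs reach 33 mm to -x. The punch lifts straight up out of it and is lowered straight down into it.
- stand: Punch stand: grey steel post carrying the fork, fixed to the bench; foot 92 x 76 x 8 mm; the post stands on the +x side, below the fork. Origin on the bench under stand_fork.
- tin_can: Empty tin can, 75 mm diameter, 100 mm tall, standing at the back; origin under its centre.
- jar_1: Small screw-lid jar with a grey-white lid, 50 mm diameter, 72 mm tall; origin under its centre.
- jar_2: Small screw-lid jar with a blue lid, 50 mm diameter, 62 mm tall; origin under its centre.
- pencil: Flat carpenter's pencil, 160 mm long, 8 mm thick, lying on the bench before the V-block; origin under its middle, y along it.
Not all that is in view belongs to the job. What is shaped like the part that bears punch_grip but purple is not meant. Leave any pink look-alike of the part that bears blank_1_center alone.

How it is judged:
On the way, in this order (a step that is already met when the one before it is completed fails the run):
1. the end blank is taken out of the feeder and the next one has rolled to the stop (distance between blank_1_center and feeder_end above 0.05 m and distance between blank_2_center and feeder_end below 0.006 m), for 0.2 s.
2. the blank lies centred in the V-block's groove, let go (distance between blank_1_center and v_seat below 0.008 m and x of blank_1_center in the frame of v_seat between -0.004 and 0.004 m and z of blank_1_center in the frame of v_seat between -0.004 and 0.004 m and angle between the y axis of blank_1_center and the y axis of v_seat, either way round below 0.15 rad and contact force between the fingers and blank_1 below 0.2 N and linear speed of blank_1 below 0.02 m/s), for 0.2 s.
3. the upright punch is pressed on top of the blank, half-way along, with its plunger in 8 mm or more (value of joint punch_plunger above 0.008 m and contact force between punch and blank_1 above 5 N and angle between punch_grip's own z axis and vertical below 0.1 rad and x of punch_tip in the frame of v_seat between -0.004 and 0.004 m and y of punch_tip in the frame of blank_1_center between -0.006 and 0.006 m and distance between blank_1_center and v_seat below 0.008 m and x of blank_1_center in the frame of v_seat between -0.004 and 0.004 m and z of blank_1_center in the frame of v_seat between -0.004 and 0.004 m and angle between the y axis of blank_1_center and the y axis of v_seat, either way round below 0.15 rad), for 0.2 s.
At the end, for the whole second after the job is handed in: The marked blank rests in the V-block within 4 mm across and in height, 8 mm overall of the groove's middle and 0.15 rad of its line; the second blank lies at the feeder's stop (6 mm) with the third behind it; the punch hangs still in the fork (12 mm level, 4 mm in height), upright within 0.1 rad (distance between blank_1_center and v_seat below 0.008 m and x of blank_1_center in the frame of v_seat between -0.004 and 0.004 m and z of blank_1_center in the frame of v_seat between -0.004 and 0.004 m and angle between the y axis of blank_1_center and the y axis of v_seat, either way round below 0.15 rad and linear speed of each of blank_1, punch below 0.02 m/s and distance between blank_2_center and feeder_end below 0.006 m and distance between blank_3_center and blank_2_center below 0.036 m and horizontal distance between punch_collar and stand_fork below 0.012 m and z of punch_collar in the frame of stand_fork between -0.004 and 0.004 m and angle between punch_grip's own z axis and vertical below 0.1 rad); the robot touches nothing.
It fails at once if the blank is dropped into the V-block from more than about 8 mm (distance between blank_1_center and v_seat below 0.02 m and contact force between the fingers and blank_1 below 0.05 N and linear speed of blank_1 above 0.4 m/s).
It fails at once if the punch hits the blank with more than 35 N (contact force between punch and blank_1 above 35 N).
It fails at once if the punch is pressed more than 5.5 mm beside the top line or 8 mm from half-way, or leaning more than 0.15 rad (value of joint punch_plunger above 0.003 m and contact force between punch and blank_1 above 3 N and ((x of punch_tip in the frame of v_seat above 0.0055 m or x of punch_tip in the frame of v_seat below -0.0055 m) or (y of punch_tip in the frame of blank_1_center above 0.008 m or y of punch_tip in the frame of blank_1_center below -0.008 m) or angle between punch_grip's own z axis and vertical above 0.15 rad)).
It fails at once if the point slides along the blank (faster than 0.04 m/s) while it presses (value of joint punch_plunger above 0.003 m and contact force between punch and blank_1 above 3 N and linear speed of punch_plunger above 0.04 m/s).
It fails at once if the tin can, a jar or the pencil is shifted more than 20 mm (distance of any of tin_can, jar_1, jar_2, pencil from where it was at the start of the episode above 0.02 m).
It also fails if it takes over 58 s, if anything falls off the work surface, if the arm or the gripper's body presses on something with over 40 N, if the wrist force passes 120 N, or if a joint passes its speed limit or range.

## Working session

There is one attempt and no reset: what is moved stays moved. The work goes in short steps, Python scripts to look and compute and a tool call to move; the robot and the scene stay as the last step left them, time stands still between calls to the robot, and variables do not carry over. Pictures are saved under pics/ and viewed, and the job is handed in when it is done.

Besides the shell and the picture viewer there is one more tool, called after "Request:" as name(argument=value, ...) on one line, values as JSON. send_rows: Moves the arm, as the interface text tells. Its arguments: {"type":"object","properties":{"moves":{"type":"array","items":{"type":"array","items":{"type":"number","minimum":-1,"maximum":1}}},"claw":{"type":"number"}},"required":["moves"]}

```bash
ls; mkdir -p pics; python3 - <<'E'
from workcell import monitor, cams, order
import cv2,numpy as np
np.set_printoptions(precision=4,suppress=True)
print(monitor.get_obs())
for n in ["scene","top","wrist"]:
    p,d=cams.camera(n); print(n,cams.camera_info(n))
    cv2.imwrite(f"pics/{n}0.png",p); np.save(f"pics/{n}0_d.npy",d)
E
```

```text
pics
{'clock': 0.0, 'joint_pos': array([ 1.349 ,  0.2414,  0.0038,  1.3352, -0.    ,  1.5708]), 'joint_vel': array([-0.0004,  0.0015, -0.0003, -0.0001,  0.0008,  0.    ]), 'tau': array([  0.0003, -37.2318,  25.2406,   0.0171,  -0.0001,   0.    ]), 'eef_pos': array([0.1099, 0.4871, 0.2304]), 'tool_rot': array([ 0.1107,  0.9939, -0.001 , -0.0001]), 'ft_force': array([0.2459, 0.2293, 0.4847]), 'ft_torque': array([-0.0103,  0.0128, -0.0104]), 'grip_width': 0.0852574667501783}
scene {'intrinsics': array([[545.359 ,   0.    , 314.2693],
       [  0.    , 545.359 , 233.5779],
       [  0.    ,   0.    ,   1.    ]]), 'T': array([[ 0.8473,  0.2193, -0.4838,  0.0736],
       [-0.531 ,  0.3711, -0.7618, -0.7997],
       [ 0.0125,  0.9023,  0.4309,  0.5562],
       [ 0.    ,  0.    ,  0.    ,  1.    ]])}
top {'intrinsics': array([[458.2772,   0.    , 321.9   ],
       [  0.    , 458.2772, 237.8016],
       [  0.    ,   0.    ,   1.    ]]), 'T': array([[-0.0063,  0.999 , -0.0434,  0.5118],
       [-0.9997, -0.0053,  0.0221,  0.0272],
       [ 0.0219,  0.0435,  0.9988,  1.1114],
       [ 0.    ,  0.    ,  0.    ,  1.    ]])}
wrist {'intrinsics': array([[342.9479,   0.    , 322.9451],
       [  0.    , 342.9479, 239.6897],
       [  0.    ,   0.    ,   1.    ]]), 'mount': array([[-0.0005,  0.9621,  0.2728,  0.0694],
       [ 1.    ,  0.0004,  0.0003,  0.001 ],
       [ 0.0002,  0.2728, -0.9621, -0.1438],
       [ 0.    ,  0.    ,  0.    ,  1.    ]])}
```

View pics/scene0.png

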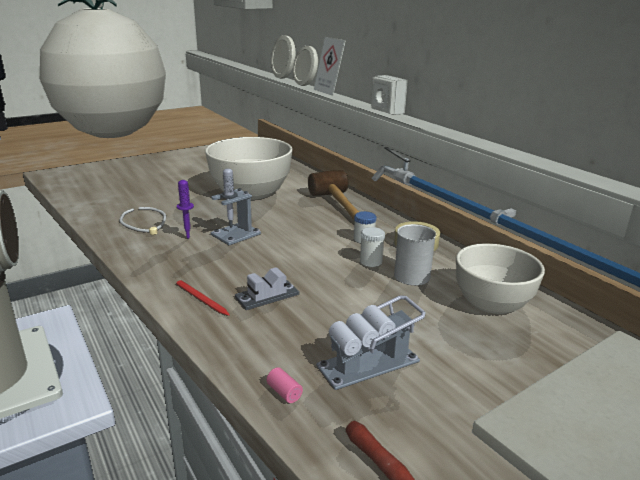

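View pics/top0.png

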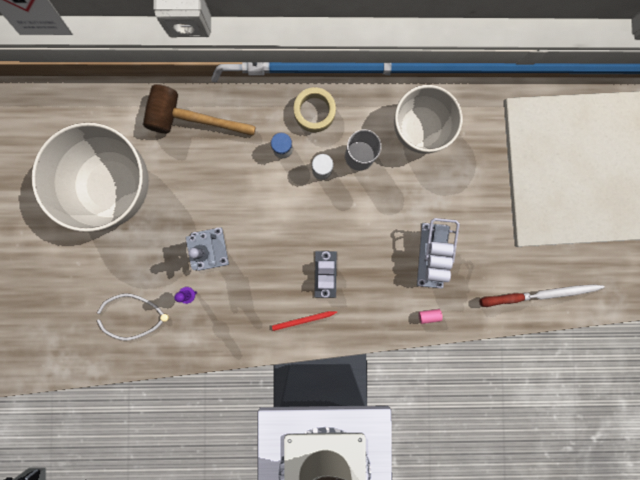

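View pics/wrist0.png

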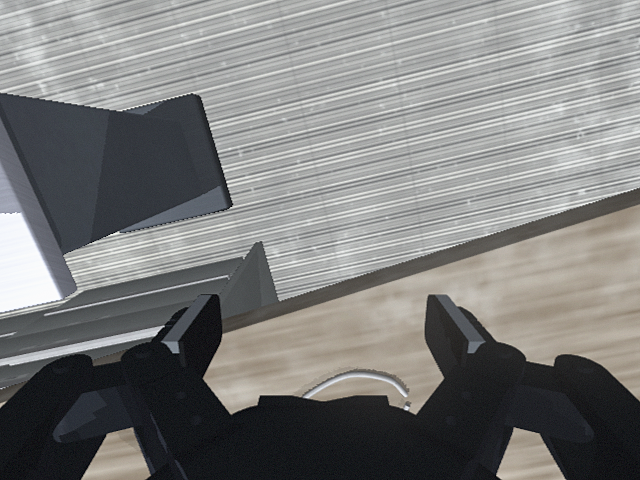

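Candidates for the end blank: grey in the feeder at top-view pixels (439,275), (440,262) and (441,250), plus the pink look-alike at (430,316). The wire loop marks the uphill end, so the low one, (439,275), is the end blank. For the punch: grey in the fork at (195,252), purple look-alike at (185,295). I choose the grey one. Next I'll check both in close crops.

```bash
cat > h.py <<'E'
from workcell import monitor, cams, order
import cv2,numpy as np
from scipy.spatial.transform import Rotation as R
np.set_printoptions(precision=4,suppress=True)
def pose_wrist(obs):
    m=cams.camera_info("wrist")["mount"]; T=np.eye(4); T[:3,:3]=R.from_quat(obs["tool_rot"]).as_matrix(); T[:3,3]=obs["eef_pos"]; return T@m
def KT(n,obs=None):
    i=cams.camera_info(n); return i["intrinsics"], (pose_wrist(obs) if n=="wrist" else i["T"])
def ray(K,T,uv):
    u,v=uv; d=np.array([(u-K[0,2])/K[0,0],-(v-K[1,2])/K[1,1],-1.]); return T[:3,3],T[:3,:3]@d
def onz(K,T,uv,z):
    o,d=ray(K,T,uv); return o+d*(z-o[2])/d[2]
def proj(K,T,p):
    q=T[:3,:3].T@(np.asarray(p)-T[:3,3]); return np.array([K[0,2]+K[0,0]*q[0]/-q[2],K[1,2]-K[1,1]*q[1]/-q[2]])
def cloud(K,T,d):
    v,u=np.mgrid[:480,:640]; P=np.stack([(u-K[0,2])/K[0,0]*d,-(v-K[1,2])/K[1,1]*d,-d],-1); return P@T[:3,:3].T+T[:3,3]
def crop(img,x0,y0,x1,y1,s,fn):
    cv2.imwrite(fn,cv2.resize(img[y0:y1,x0:x1],None,fx=s,fy=s,interpolation=cv2.INTER_CUBIC))
E
python3 - <<'E'
from h import *
p=cv2.imread("pics/top0.png")
a=cv2.resize(p[205:325,390:490],None,fx=4,fy=4,interpolation=2)
b=cv2.resize(p[205:325,160:260],None,fx=4,fy=4,interpolation=2)
cv2.imwrite("pics/c1.png",np.hstack([a,b]))
s=cv2.imread("pics/scene0.png")
a=cv2.resize(s[290:400,310:430],None,fx=3,fy=3,interpolation=2)
b=cv2.resize(s[155:265,160:280],None,fx=3,fy=3,interpolation=2)
cv2.imwrite("pics/c2.png",np.hstack([a,b]))
d=np.load("pics/top0_d.npy");K,T=KT("top");C=cloud(K,T,d)
for uv in [(439,275),(440,262),(441,250),(195,252),(325,268),(325,281),(315,275),(300,300),(425,285),(322,165),(282,143),(362,150)]: print(uv,C[uv[1],uv[0]])
E
```

```text
(439, 275) [ 0.471  -0.26    0.0783]
(440, 262) [ 0.5004 -0.2608  0.0853]
(441, 250) [ 0.5273 -0.2625  0.0891]
(195, 252) [0.5251 0.2673 0.1638]
(325, 268) [ 0.4878 -0.0032  0.0449]
(325, 281) [ 0.4578 -0.0029  0.0466]
(315, 275) [0.4704 0.0199 0.0078]
(300, 300) [0.4105 0.0563 0.0035]
(425, 285) [ 0.4445 -0.2448  0.0095]
(322, 165) [0.724  0.0029 0.0697]
(282, 143) [0.7772 0.0948 0.0608]
(362, 150) [ 0.7747 -0.097   0.0016]
```

View pics/c1.png

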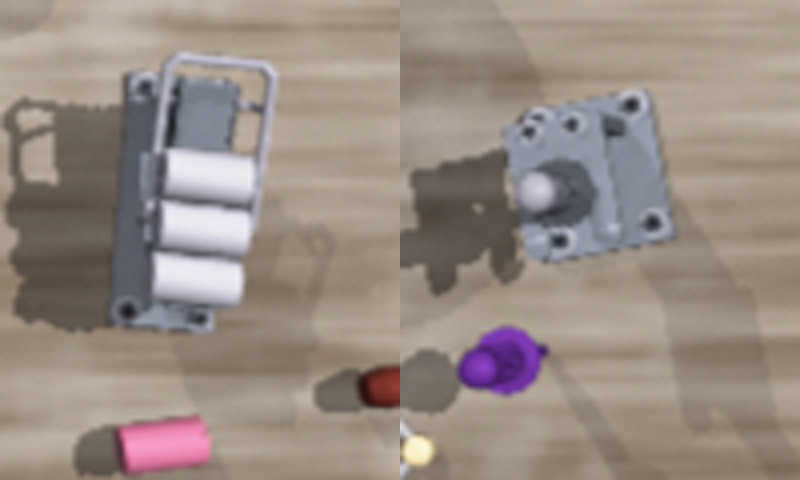

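View pics/c2.png

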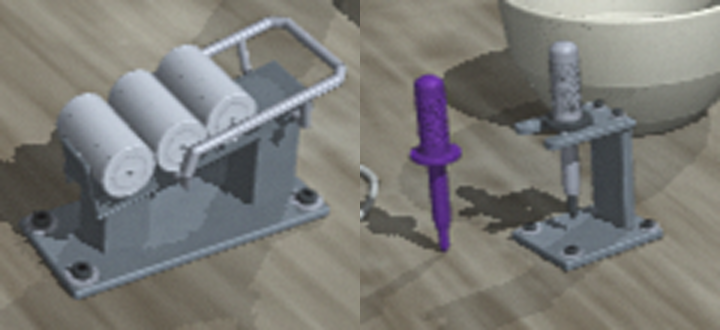

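The end blank is the lowest one, at crop (198,278), and the fork opens towards +y. Next I'll measure coarse poses from the depth image.

```bash
python3 - <<'E'
from h import *
d=np.load("pics/top0_d.npy");K,T=KT("top");C=cloud(K,T,d)
ds=np.load("pics/scene0_d.npy");Ks,Ts=KT("scene");S=cloud(Ks,Ts,ds)
A=np.concatenate([C[d>0],S[ds>0]])
def rect(P,name):
    r=cv2.minAreaRect((P[:,:2]*1000).astype(np.float32)); print(name,len(P),r, 'zmax',P[:,2].max(), 'mean',P.mean(0))
def sel(x0,x1,y0,y1,z0,z1,Q=None):
    Q=A if Q is None else Q
    return Q[(Q[:,0]>x0)&(Q[:,0]<x1)&(Q[:,1]>y0)&(Q[:,1]<y1)&(Q[:,2]>z0)&(Q[:,2]<z1)]
Ct=C[d>0]
for n,Q in (('top',Ct),('scene',S[ds>0])):
    print(n)
    rect(sel(.40,.62,-.33,-.18,.004,.009,Q),'feederbase')
    rect(sel(.40,.55,-.08,.08,.005,.012,Q),'vfoot'); rect(sel(.40,.55,-.08,.08,.042,.05,Q),'vtop')
    rect(sel(.46,.62,.2,.36,.004,.012,Q),'standfoot'); rect(sel(.46,.62,.2,.36,.095,.103,Q),'fork')
    rect(sel(.46,.62,.2,.36,.155,.175,Q),'punchtop')
    rect(sel(.38,.46,.2,.36,.12,.18,Q),'purple')
    rect(sel(.44,.56,-.33,-.2,.07,.10,Q),'blanks')
    rect(sel(.36,.44,-.06,.13,.004,.012,Q),'pencil')
E
```

```text
top
feederbase 476 ((509.95269775390625, -254.57522583007812), (148.54840087890625, 218.00770568847656), 89.81298828125) zmax 0.008973278700838971 mean [ 0.5109 -0.2462  0.006 ]
vfoot 509 ((472.3367004394531, 4.335845947265625), (122.7850570678711, 144.8939208984375), 1.3631542921066284) zmax 0.011928579435885434 mean [ 0.4729 -0.0017  0.0081]
vtop 254 ((472.716796875, -4.266590118408203), (35.027496337890625, 62.70154571533203), 89.68290710449219) zmax 0.04961596640668953 mean [ 0.4739 -0.0041  0.0455]
standfoot 609 ((535.815673828125, 280.91729736328125), (157.47006225585938, 151.39137268066406), 89.7071533203125) zmax 0.011954378148538503 mean [0.5344 0.2605 0.0075]
fork 502 ((529.1165771484375, 272.8197021484375), (76.54178619384766, 54.313838958740234), 10.46070384979248) zmax 0.10298175747039151 mean [0.5347 0.2708 0.0998]
punchtop 88 ((524.187255859375, 272.4991455078125), (19.783842086791992, 18.62108039855957), 89.62886047363281) zmax 0.16680887162587132 mean [0.5244 0.2723 0.1617]
purple 109 ((432.70269775390625, 306.2189025878906), (20.826332092285156, 20.805931091308594),
[... 1220 characters left out ...]
06503196807 mean [0.5299 0.2625 0.0997]
punchtop 53 ((523.3445434570312, 269.08843994140625), (16.42009925842285, 19.77535629272461), 64.0781478881836) zmax 0.1653726750146236 mean [0.5229 0.2683 0.1601]
purple 117 ((430.95867919921875, 300.73602294921875), (18.98399543762207, 22.002796173095703), 75.77066802978516) zmax 0.14449659417632577 mean [0.4305 0.3009 0.1331]
blanks 1679 ((509.907958984375, -266.2664794921875), (66.2527084350586, 103.82293701171875), 86.18208312988281) zmax 0.09322924508785951 mean [ 0.5028 -0.2699  0.0807]
pencil 409 ((400.0146484375, 42.51935958862305), (78.8267593383789, 147.95037841796875), 1.316623568534851) zmax 0.011804973832507448 mean [0.3977 0.005  0.0076]
```

Request:
send_rows(moves=[[-0.015,-0.019,0,0],[-0.0303,-0.0379,0,0],[-0.0303,-0.0379,0,0],[-0.0303,-0.0379,0,0],[-0.0303,-0.0379,0,0],[-0.0303,-0.0379,0,0],[-0.0303,-0.0379,0,0],[-0.0303,-0.0379,0,0],[-0.0303,-0.0379,0,0],[-0.0303,-0.0379,0,0],[-0.0303,-0.0379,0,0],[-0.0303,-0.0379,0,0],[-0.0303,-0.0379,0,0],[-0.0303,-0.0379,0,0],[-0.0303,-0.0379,0,0],[-0.0303,-0.0379,0,0],[-0.0303,-0.0379,0,0],[-0.015,-0.019,0,0],[0,0,0.02,-0.6],[0,0,0,-0.57]], claw=1)

```text
clock: 2.15
eef_pos: [0.469, -0.2545, 0.208]
tool_rot: [0.052, 0.999, 0.001, -0.003]
ft_force: [-0.1, 0.8, -0.7]
grip_width: 0.0854
```

```bash
cat > w.py <<'E'
from h import *
import sys,pickle
n=sys.argv[1]
o=monitor.get_obs(); p,d=cams.camera("wrist"); cv2.imwrite(f"pics/{n}.png",p); pickle.dump((o,p,d),open(f"pics/{n}.pkl","wb"))
print(o["clock"],o["eef_pos"],R.from_quat(o["tool_rot"]).as_matrix(),o["joint_pos"],o["ft_force"],o["grip_width"])
E
python3 w.py w1
```

```text
2.15 [ 0.469  -0.2545  0.208 ] [[-0.9946  0.1041 -0.0051]
 [ 0.104   0.9946  0.0028]
 [ 0.0054  0.0023 -1.    ]] [-0.4971  0.3226  0.0552  1.3093  0.0001 -0.3929] [-0.114   0.7548 -0.7203] 0.08541319749088364
```

View pics/w1.png

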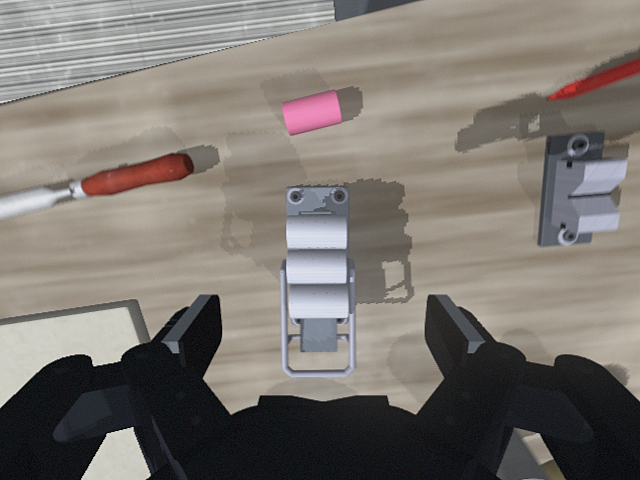

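The wrist view shows the feeder upright, with the end blank at (316,232) and the V-block at (590,190). Next I'll measure both in this view.

```bash
python3 - <<'E'
from h import *
import pickle
o,p,d=pickle.load(open("pics/w1.pkl","rb")); K,T=KT("wrist",o); C=cloud(K,T,d)
g=cv2.cvtColor(p,cv2.COLOR_BGR2GRAY)
for r in range(216,316,4): print(r,g[r,276:360:3].astype(int), C[r,316])
for c in (290,300,316,330,343):print(c,[ (r,round(C[r,c,2],4)) for r in range(206,312,3)])
A=C[(d>0)]
def rect(x0,x1,y0,y1,z0,z1,n):
    P=A[(A[:,0]>x0)&(A[:,0]<x1)&(A[:,1]>y0)&(A[:,1]<y1)&(A[:,2]>z0)&(A[:,2]<z1)]
    r=cv2.minAreaRect((P[:,:2]*1000).astype(np.float32)); print(n,len(P),r,P.mean(0))
rect(.40,.62,-.33,-.18,.004,.0085,'base');rect(.41,.55,-.08,.08,.006,.011,'vfoot'); rect(.40,.55,-.08,.08,.042,.05,'vtop')
for a,b in((.445,.486),(.486,.516),(.516,.55)): rect(a,b,-.3,-.22,.066,.1,'bl')
crop(p,260,170,380,320,4,"pics/w1a.png");crop(p,520,110,640,260,4,"pics/w1b.png")
E
```

```text
216 [115 118 117 118 106 105  99 105 105 104 103 103 104 105 107 106 107 103
 104 100 104 102 104 100  87 100  98  98] [ 0.4585 -0.258   0.0669]
220 [121 122 122 119 147 141 142 144 139 143 143 139 140 140 137 139 137 138
 136 133 135 131 129 132  93  90  90  92] [ 0.4605 -0.2581  0.074 ]
224 [127 129 129 123 180 178 178 175 176 176 174 173 168 172 170 168 167 168
 166 162 164 164 162 162  88  90  92  90] [ 0.4631 -0.2583  0.0771]
228 [126 121 122 110 198 199 198 195 197 196 195 195 195 195 194 194 196 194
 191 189 189 189 188 192  85  97  97  98] [ 0.4658 -0.2586  0.0799]
232 [123 126 123 111 220 219 219 220 219 217 217 220 217 216 217 213 214 216
 214 215 214 214 213 220  86 105 104 104] [ 0.4691 -0.2589  0.0803]
236 [124 127 126 108 226 224 224 225 225 223 223 224 223 225 223 223 224 221
 222 221 220 219 218 224  89 111 107 107] [ 0.4725 -0.2593  0.08  ]
240 [128 132 131 126 224 218 221 220 218 220 219 219 219 216 217 215 218 218
 214 215 216 214 214 220  89 106 107 108] [ 0.4758 -0.2597  0.0804]
244 [136 135 140 138 219 215 215 213 215 213 213 213 214 213 213 216 211 214
 211 212
[... 7516 characters left out ...]
0.2561  0.007 ]
vfoot 2580 ((473.2960205078125, -4.313966751098633), (54.01974105834961, 111.74418640136719), 88.48307037353516) [ 0.4641 -0.0124  0.0091]
vtop 2064 ((473.4231262207031, -4.180952072143555), (37.99744415283203, 64.36957550048828), 88.34261322021484) [ 0.472  -0.0053  0.0462]
bl 2123 ((471.1410217285156, -259.58685302734375), (50.53254318237305, 34.16305160522461), 84.67589569091797) [ 0.4694 -0.2598  0.0765]
bl 2375 ((500.99969482421875, -263.28570556640625), (66.48809051513672, 29.979930877685547), 89.9721450805664) [ 0.4999 -0.2633  0.0814]
bl 2430 ((532.8773803710938, -265.18231201171875), (68.62852478027344, 33.78019332885742), 89.94795227050781) [ 0.5281 -0.2633  0.0867]
```

View pics/w1a.png

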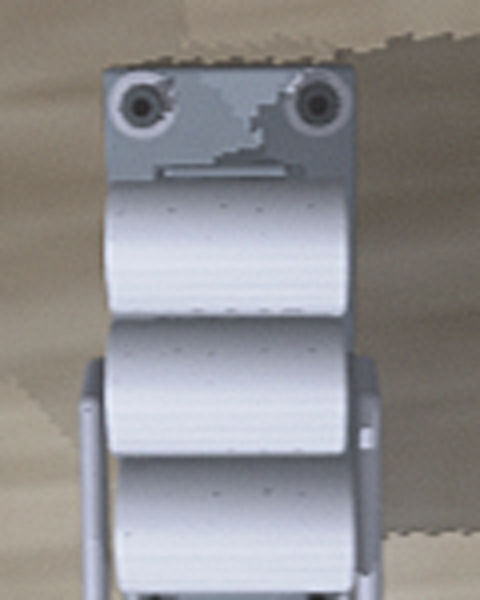

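View pics/w1b.png

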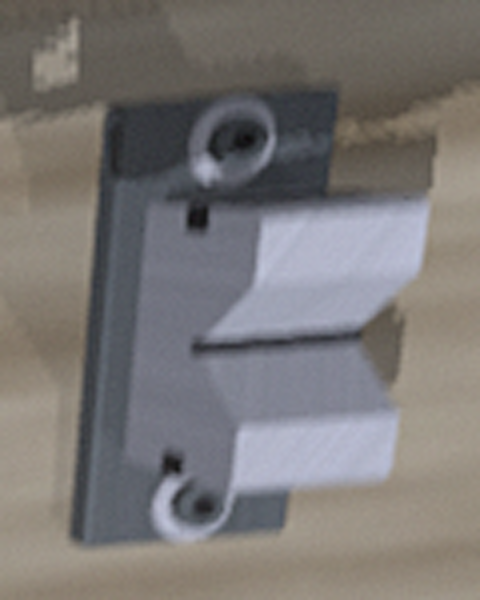

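Request:
send_rows(moves=[[-0.0033,-0.0053,0.02,0],[0,0,0.03,0],[0,0,0.03,0],[0,0,0.02,0],[0,0,0.01,0],[0,0,0,0]])

```text
clock: 2.8
eef_pos: [0.4722, -0.2591, 0.1]
tool_rot: [0.053, 0.999, 0.001, -0.001]
ft_force: [-0.3, -0.0, -0.1]
grip_width: 0.0854
```

```bash
python3 w.py w2
```

```text
2.8 [ 0.4722 -0.2591  0.1   ] [[-0.9945  0.1049 -0.0027]
 [ 0.1049  0.9945  0.0014]
 [ 0.0028  0.0011 -1.    ]] [-0.5018  0.4099 -0.112   1.0519 -0.     -0.3967] [-0.3113 -0.0487 -0.0587] 0.08543677229168624
```

View pics/w2.png

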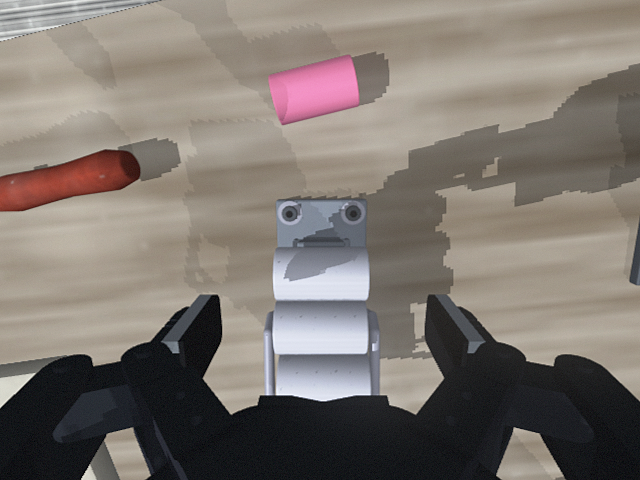

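```bash
python3 - <<'E'
from h import *
import pickle
o,p,d=pickle.load(open("pics/w2.pkl","rb")); K,T=KT("wrist",o); C=cloud(K,T,d)
P=C[240:300,280:364].reshape(-1,3)
P=P[(P[:,2]>.069)]
M=R.from_quat(o["tool_rot"]).as_matrix(); L=(P-o["eef_pos"])@M
# cylinder fit in tool x,z
from scipy.optimize import least_squares
L=L[(L[:,0]>-0.012)]
f=least_squares(lambda q:np.hypot(L[:,0]-q[0],L[:,2]-q[1])-.015,[0,.036],loss='soft_l1',f_scale=.001)
print(f.x,len(L),np.std(f.fun))
q=o["eef_pos"]+M@np.array([f.x[0],0,f.x[1]]);print(q)
r=C[270];print([ (u,r[u].round(4)) for u in (272,274,276,278,364,366,368,370)])
E
```

```text
[-0.0003  0.0351] 4059 0.013581730313302617
[ 0.4724 -0.2591  0.0649]
[(272, array([ 0.491 , -0.2986,  0.0018])), (274, array([ 0.4636, -0.2825,  0.0783])), (276, array([ 0.4634, -0.2813,  0.0791])), (278, array([ 0.4634, -0.2803,  0.0794])), (364, array([ 0.4684, -0.2365,  0.0783])), (366, array([ 0.4686, -0.2354,  0.0782])), (368, array([ 0.4687, -0.2344,  0.0781])), (370, array([ 0.4987, -0.2253,  0.0019]))]
```

Request:
send_rows(moves=[[0,0,0.02,0],[0,0,0.02,0],[0,0,0.01,0],[0,0,0.008,0],[0,0,0,0]])

```text
clock: 3.35
eef_pos: [0.4731, -0.2597, 0.0432]
tool_rot: [0.052, 0.999, 0.0, -0.0]
ft_force: [-0.1, 0.7, 0.3]
grip_width: 0.0855
```

Request:
send_rows(moves=[[0,0,0,0],[0,0,0,0],[0,0,0,0],[0,0,0,0],[0,0,0,0],[0,0,0,0],[0,0,0,0],[0,0,0,0]], claw=-1)

```text
clock: 4.15
eef_pos: [0.4739, -0.2601, 0.0444]
tool_rot: [0.052, 0.999, -0.0, 0.001]
ft_force: [-0.3, 0.3, 4.7]
grip_width: 0.0494
```

Request:
send_rows(moves=[[0,0,-0.005,0],[0,0,-0.01,0],[0,0,-0.015,0],[0,0,-0.02,0],[0,0,-0.02,0],[0,0,-0.02,0],[0,0,-0.02,0],[0,0,0,0],[0,0,0,0]])

```text
clock: 5.05
eef_pos: [0.4731, -0.2597, 0.1534]
tool_rot: [0.052, 0.999, -0.0, 0.0]
ft_force: [-0.6, -0.7, -1.4]
grip_width: 0.0493
```

```bash
python3 w.py w3; python3 - <<'E'
from h import *
p,d=cams.camera("scene"); crop(p,210,230,440,400,3,"pics/s3.png")
E
```

```text
5.05 [ 0.4731 -0.2597  0.1534] [[-0.9945  0.1046  0.0004]
 [ 0.1046  0.9945 -0.0003]
 [-0.0005 -0.0002 -1.    ]] [-0.502   0.3633 -0.0325  1.1745 -0.     -0.3972] [-0.6196 -0.6731 -1.3638] 0.04932513402853288
```

View pics/s3.png

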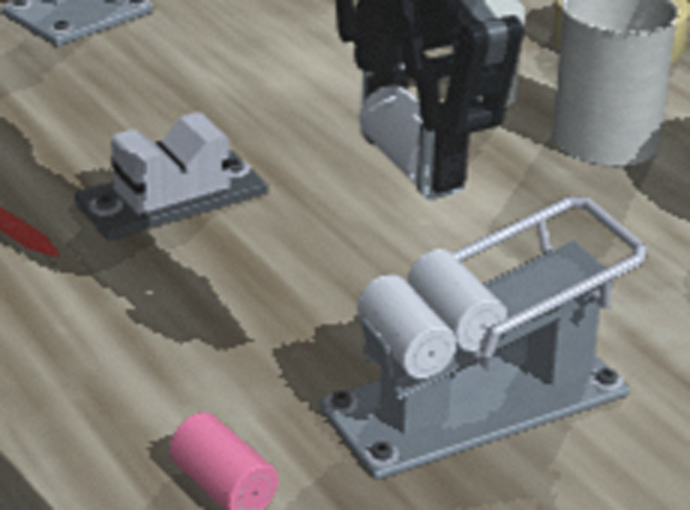

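View pics/w3.png

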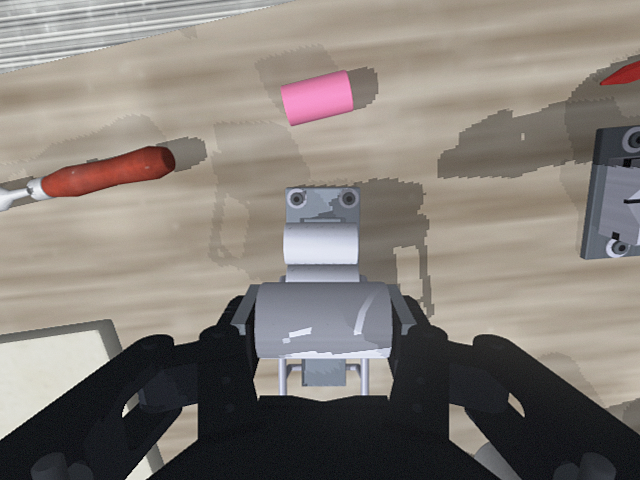

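Blank 1 is held. Blank 2 is at the stop, around (410,325) in the scene crop, with blank 3 behind it. Now to the V-block.

Request:
send_rows(moves=[[0,0.01,0,-0.4],[0,0.025,0,-0.37],[0.002,0.04,0,0],[0.002,0.045,0,0],[0.001,0.045,0,0],[0.001,0.045,0,0],[0,0.03,0,0],[0,0.015,0,0],[0,0,0,0]])

```text
clock: 6.05
eef_pos: [0.475, -0.0022, 0.1525]
tool_rot: [0.011, 1.0, 0.0, -0.001]
ft_force: [-0.4, -0.8, -0.4]
grip_width: 0.0493
```

```bash
python3 w.py w4; python3 - <<'E'
from h import *
import pickle
from scipy.optimize import least_squares
o,p,d=pickle.load(open("pics/w4.pkl","rb")); K,T=KT("wrist",o); C=cloud(K,T,d)
M=R.from_quat(o["tool_rot"]).as_matrix(); L=(C-o["eef_pos"])@M
Q=L[270:400,262:390].reshape(-1,3); Q=Q[(Q[:,2]<0.01)&(Q[:,2]>-.06)&(abs(Q[:,1])<.03)]
print(len(Q),Q.min(0),Q.max(0))
f=least_squares(lambda q:np.hypot(Q[:,0]-q[0],Q[:,2]-q[1])-.015,[0,-.019],loss='soft_l1',f_scale=.001); print('blank tool x,z',f.x,np.median(abs(f.fun)))
A=C[d>0]
def rect(x0,x1,y0,y1,z0,z1,n):
    P=A[(A[:,0]>x0)&(A[:,0]<x1)&(A[:,1]>y0)&(A[:,1]<y1)&(A[:,2]>z0)&(A[:,2]<z1)]
    r=cv2.minAreaRect((P[:,:2]*1000).astype(np.float32)); print(n,len(P),r,P.mean(0))
rect(.41,.55,-.08,.08,.006,.011,'vfoot'); rect(.40,.55,-.08,.08,.043,.05,'vtop')
E
```

```text
6.05 [ 0.475  -0.0022  0.1525] [[-0.9998  0.0221 -0.0019]
 [ 0.0221  0.9998  0.0006]
 [ 0.0019  0.0006 -1.    ]] [-0.0049  0.2444 -0.2025  1.1258  0.0006  0.0172] [-0.367  -0.7987 -0.3611] 0.04925488185484802
9819 [-0.0125 -0.0234 -0.0372] [ 0.017   0.0292 -0.0078]
blank tool x,z [ 0.0012 -0.0205] 0.00033062478222698963
vfoot 3030 ((471.7834167480469, -3.819183349609375), (52.040748596191406, 108.35588073730469), 88.52783203125) [ 0.4568 -0.0029  0.0092]
vtop 2460 ((473.086181640625, -3.8525142669677734), (36.02084732055664, 63.77322769165039), 88.50435638427734) [ 0.471  -0.0038  0.0467]
```

View pics/w4.png

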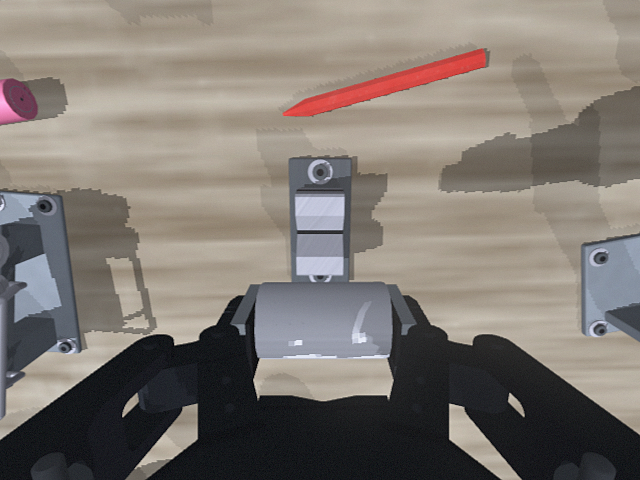

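Request:
send_rows(moves=[[0.0006,-0.0027,0.02,0],[0,0,0.03,0],[0,0,0.03,0],[0,0,0.02,0],[0,0,0.01,0],[0,0,0.003,0],[0,0,0,0]])

```text
clock: 6.8
eef_pos: [0.4754, -0.0079, 0.0404]
tool_rot: [0.014, 1.0, -0.0, -0.0]
ft_force: [0.1, 0.6, -0.0]
grip_width: 0.0489
```

```bash
python3 w.py w5
```

```text
6.8 [ 0.4754 -0.0079  0.0404] [[-0.9996  0.0283 -0.0001]
 [ 0.0283  0.9996 -0.0001]
 [ 0.     -0.0001 -1.    ]] [-0.0165  0.3706 -0.3599  0.8403 -0.0001  0.0118] [ 0.1058  0.6252 -0.0394] 0.048896554264036086
```

View pics/w5.png

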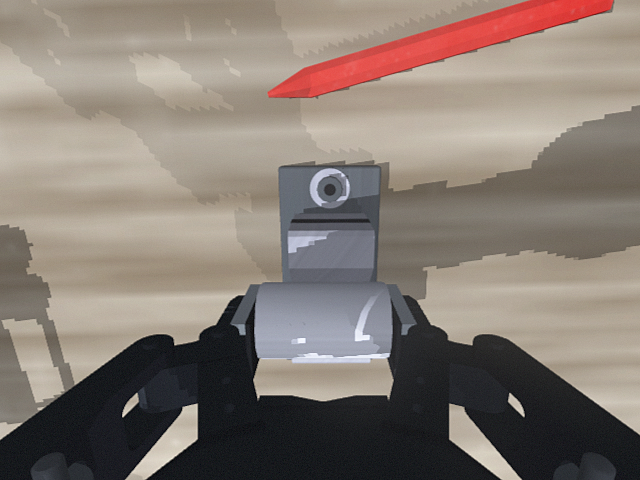

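Request:
send_rows(moves=[[0.0008,0.0033,0,0],[0,0,0.003,0],[0,0,0.002,0],[0,0,0.001,0],[0,0,0,0],[0,0,0,0]])

```text
clock: 7.45
eef_pos: [0.4745, -0.0041, 0.0343]
tool_rot: [0.014, 1.0, 0.0, -0.0]
ft_force: [0.2, -0.2, -0.7]
grip_width: 0.0491
```

```bash
python3 w.py w6; python3 - <<'E'
from h import *
p,d=cams.camera("scene"); crop(p,200,230,330,330,6,"pics/s6.png")
E
```

```text
7.45 [ 0.4745 -0.0041  0.0343] [[-0.9996  0.0278 -0.    ]
 [ 0.0278  0.9996  0.    ]
 [ 0.      0.     -1.    ]] [-0.0087  0.3777 -0.3692  0.824   0.      0.0191] [ 0.1655 -0.1554 -0.6985] 0.049052864753993064
```

View pics/w6.png

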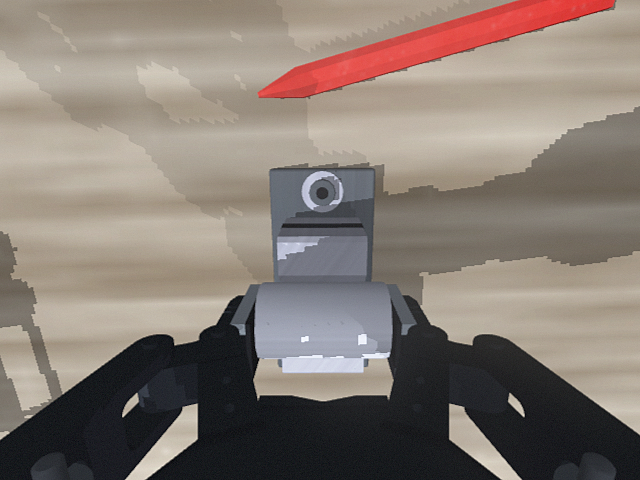

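View pics/s6.png

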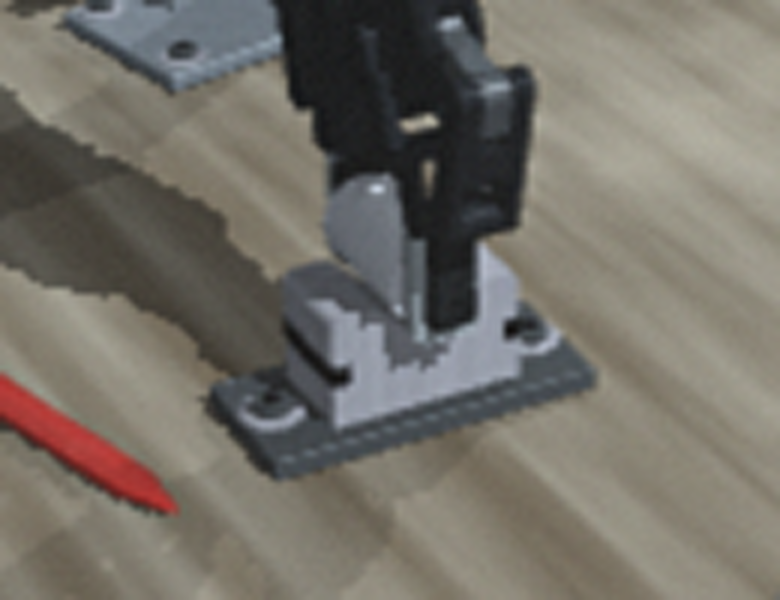

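Request:
send_rows(moves=[[0,0,0.001,0],[0,0,0.001,0],[0,0,0.001,0],[0,0,0,0],[0,0,0,0]])

```text
clock: 8.05
eef_pos: [0.4748, -0.0041, 0.0317]
tool_rot: [0.014, 1.0, -0.0, 0.0]
ft_force: [-1.7, -0.4, 3.5]
grip_width: 0.0492
```

Request:
send_rows(moves=[[0.0008,0,0,0],[0,0,0.001,0],[0,0,0,0],[0,0,0,0]])

```text
clock: 8.45
eef_pos: [0.4748, -0.0041, 0.0316]
tool_rot: [0.014, 1.0, -0.0, 0.001]
ft_force: [-1.5, 0.4, 9.4]
grip_width: 0.0492
```

Request:
send_rows(moves=[[0,0,0,0],[0,0,0,0],[0,0,0,0],[0,0,0,0],[0,0,0,0],[0,0,0,0],[0,0,0,0]], claw=1)

```text
clock: 9.15
eef_pos: [0.4737, -0.0041, 0.0302]
tool_rot: [0.014, 1.0, 0.0, -0.0]
ft_force: [-0.4, -0.1, -0.0]
grip_width: 0.0852
```

Request:
send_rows(moves=[[0,0,-0.01,0],[0,0,-0.03,0],[0,0,-0.04,0],[0,0,-0.04,0],[0,0,-0.03,0],[0,0,-0.02,0],[0,0,0,0],[0,0,0,0]])

```text
clock: 9.95
eef_pos: [0.4738, -0.0041, 0.2007]
tool_rot: [0.014, 1.0, -0.0, 0.001]
ft_force: [-0.1, -0.0, 0.3]
grip_width: 0.0854
```

```bash
python3 w.py w7; python3 - <<'E'
from h import *
import pickle
from scipy.optimize import least_squares
o,p,d=pickle.load(open("pics/w7.pkl","rb")); K,T=KT("wrist",o); C=cloud(K,T,d)
A=C[d>0]
def rect(x0,x1,y0,y1,z0,z1,n):
    P=A[(A[:,0]>x0)&(A[:,0]<x1)&(A[:,1]>y0)&(A[:,1]<y1)&(A[:,2]>z0)&(A[:,2]<z1)]
    r=cv2.minAreaRect((P[:,:2]*1000).astype(np.float32)); print(n,len(P),r,P.mean(0)); return P
rect(.41,.55,-.08,.08,.006,.011,'vfoot'); rect(.40,.55,-.08,.08,.042,.0485,'vtop'); P=rect(.45,.50,-.04,.04,.056,.07,'blank')
f=least_squares(lambda q:np.hypot(P[:,0]-q[0]-.026*(P[:,1]+.004),P[:,2]-q[1])-.015,[.473,.051],loss='soft_l1',f_scale=.001); print(f.x)
E
```

```text
9.95 [ 0.4738 -0.0041  0.2007] [[-0.9996  0.0278  0.0012]
 [ 0.0278  0.9996 -0.    ]
 [-0.0012  0.     -1.    ]] [-0.0086  0.2043 -0.1226  1.2427 -0.      0.0191] [-0.106  -0.0093  0.2754] 0.08542815136396671
vfoot 2042 ((473.2354736328125, -3.995145797729492), (51.973426818847656, 111.78712463378906), 88.54862976074219) [ 0.4581 -0.0036  0.0092]
vtop 1476 ((473.3988342285156, -3.764524459838867), (35.63264465332031, 64.50524139404297), 88.76899719238281) [ 0.4698 -0.0038  0.0469]
blank 1880 ((472.5009460449219, -3.53369140625), (49.96674346923828, 27.490957260131836), 89.02680969238281) [ 0.4711 -0.0034  0.0645]
[0.4734 0.0521]
```

View pics/w7.png

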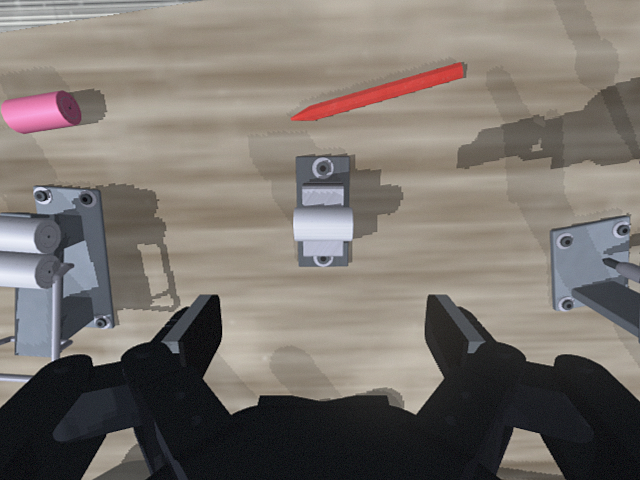

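The blank is seated at (322,224), centred on the block: (0.4734, -0.0036) measured against the block centre (0.4734, -0.0038). Next, the punch.

Request:
send_rows(moves=[[-0.003,0.02,-0.02,0],[-0.006,0.039,-0.01,0],[-0.006,0.039,-0.01,0],[-0.006,0.039,-0.01,0],[-0.006,0.039,0,0],[-0.006,0.039,0,0],[-0.006,0.039,0,0],[-0.003,0.02,0,0],[0,0,0,0]])

```text
clock: 10.9
eef_pos: [0.5225, 0.2711, 0.2474]
tool_rot: [0.012, 1.0, -0.001, -0.002]
ft_force: [-0.1, -0.1, -0.3]
grip_width: 0.0852
```

```bash
python3 w.py w8; python3 - <<'E'
from h import *
import pickle
o,p,d=pickle.load(open("pics/w8.pkl","rb")); K,T=KT("wrist",o); C=cloud(K,T,d)
A=C[d>0]
def rect(x0,x1,y0,y1,z0,z1,n):
    P=A[(A[:,0]>x0)&(A[:,0]<x1)&(A[:,1]>y0)&(A[:,1]<y1)&(A[:,2]>z0)&(A[:,2]<z1)]
    r=cv2.minAreaRect((P[:,:2]*1000).astype(np.float32)); print(n,len(P),r,P.mean(0)); return P
rect(.46,.62,.2,.36,.098,.104,'fork');rect(.48,.56,.24,.31,.110,.162,'handle');rect(.48,.56,.24,.31,.16,.175,'top')
E
```

```text
10.9 [0.5225 0.2711 0.2474] [[-0.9997  0.0239 -0.0039]
 [ 0.0239  0.9997 -0.0014]
 [ 0.0038 -0.0015 -1.    ]] [0.4783 0.4192 0.2989 1.4546 0.0005 0.5022] [-0.1243 -0.1082 -0.3363] 0.0852211131802114
fork 2668 ((528.8035278320312, 272.95989990234375), (76.61695098876953, 54.155391693115234), 10.547384262084961) [0.531  0.2735 0.1012]
handle 566 ((523.5152587890625, 273.9090881347656), (20.960641860961914, 21.811721801757812), 7.210726261138916) [0.5173 0.2739 0.1445]
top 627 ((523.8538208007812, 274.07269287109375), (19.745983123779297, 19.799684524536133), 88.30587005615234) [0.5234 0.2739 0.1634]
```

View pics/w8.png

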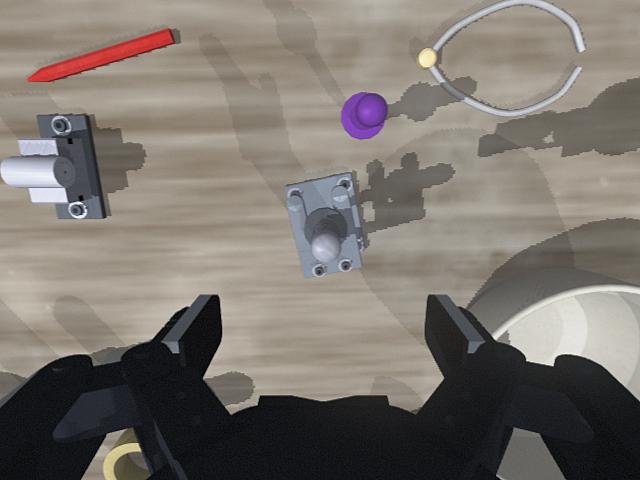

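The grey punch's top is at (328,246), position (0.5238, 0.2741). The purple look-alike at (365,115) stays clear.

Request:
send_rows(moves=[[-0.0015,0.003,0.01,0],[0,0,0.03,0],[0,0,0.03,0],[0,0,0.02,0],[0,0,0,0],[0,0,0,0]])

```text
clock: 11.55
eef_pos: [0.5247, 0.2704, 0.1601]
tool_rot: [0.015, 1.0, -0.0, -0.001]
ft_force: [0.4, 0.7, 0.2]
grip_width: 0.0856
```

```bash
python3 w.py w9; python3 - <<'E'
from h import *
import pickle
o,p,d=pickle.load(open("pics/w9.pkl","rb")); K,T=KT("wrist",o); C=cloud(K,T,d)
A=C[d>0]
def rect(x0,x1,y0,y1,z0,z1,n):
    P=A[(A[:,0]>x0)&(A[:,0]<x1)&(A[:,1]>y0)&(A[:,1]<y1)&(A[:,2]>z0)&(A[:,2]<z1)]
    r=cv2.minAreaRect((P[:,:2]*1000).astype(np.float32)); print(n,len(P),r,P.mean(0)); return P
rect(.46,.62,.2,.36,.098,.104,'fork');rect(.48,.56,.24,.31,.110,.162,'handle');rect(.48,.56,.24,.31,.16,.175,'top')
E
```

```text
11.55 [0.5247 0.2704 0.1601] [[-0.9996  0.0292 -0.0011]
 [ 0.0292  0.9996 -0.0008]
 [ 0.0011 -0.0008 -1.    ]] [ 0.4759  0.4571  0.1293  1.2444 -0.0001  0.5052] [0.4418 0.7238 0.1883] 0.08564907037756081
fork 4301 ((529.0988159179688, 273.12677001953125), (76.98519134521484, 54.18775177001953), 10.547602653503418) [0.5257 0.2733 0.1012]
handle 1584 ((523.3407592773438, 274.3492431640625), (22.150955200195312, 20.604990005493164), 60.932518005371094) [0.5164 0.274  0.1434]
top 1470 ((523.9929809570312, 273.8663330078125), (20.560562133789062, 20.34370231628418), 80.61373901367188) [0.5229 0.274  0.1634]
```

View pics/w9.png

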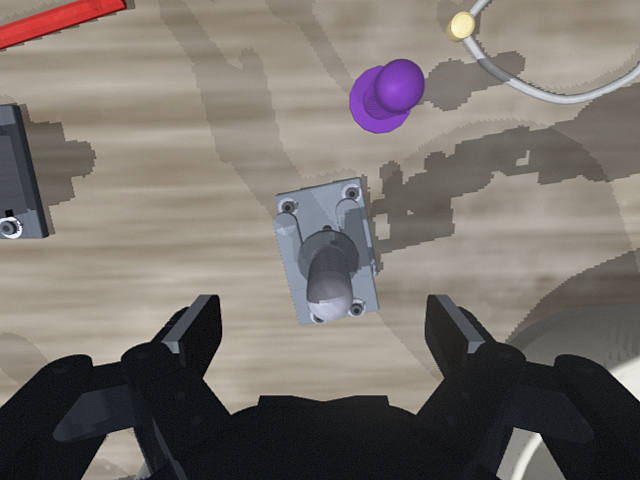

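Request:
send_rows(moves=[[0.0008,0.0035,0.01,0],[0,0,0.015,0],[0,0,0.012,0],[0,0,0.008,0],[0,0,0,0],[0,0,0,0]])

```text
clock: 12.2
eef_pos: [0.5243, 0.2752, 0.1154]
tool_rot: [0.014, 1.0, 0.0, 0.0]
ft_force: [0.0, 0.4, -0.2]
grip_width: 0.0854
```

Request:
send_rows(moves=[[0,-0.0012,0,0],[0,0,0,0],[0,0,0,0],[0,0,0,0],[0,0,0,0],[0,0,0,0],[0,0,0,0],[0,0,0,0],[0,0,0,0],[0,0,0,0],[0,0,0,0],[0,0,0,0]], claw=-1)

```text
clock: 13.4
eef_pos: [0.5244, 0.2738, 0.1157]
tool_rot: [0.014, 1.0, 0.0, 0.0]
ft_force: [-1.6, -1.9, 5.3]
grip_width: 0.0207
```

Request:
send_rows(moves=[[0,0,-0.005,0],[0,0,-0.01,0],[0,0,-0.02,0],[0,0,-0.03,0],[0,0,-0.03,0],[0,0,-0.02,0],[0,0,-0.01,0],[0,0,0,0],[0,0,0,0]])

```text
clock: 14.3
eef_pos: [0.5237, 0.2738, 0.2391]
tool_rot: [0.014, 1.0, -0.0, -0.001]
ft_force: [0.8, -0.5, -3.5]
grip_width: 0.0206
```

```bash
python3 w.py w10; python3 - <<'E'
from h import *
p,d=cams.camera("scene"); cv2.imwrite("pics/s10.png",p);crop(p,150,80,310,250,4,"pics/s10c.png");np.save("pics/s10d.npy",d)
E
```

```text
14.3 [0.5237 0.2738 0.2391] [[-0.9996  0.0277 -0.0017]
 [ 0.0277  0.9996 -0.0008]
 [ 0.0017 -0.0008 -1.    ]] [0.4816 0.4241 0.2851 1.4337 0.0001 0.5093] [ 0.7842 -0.5016 -3.4625] 0.020631853711083385
```

View pics/s10c.png

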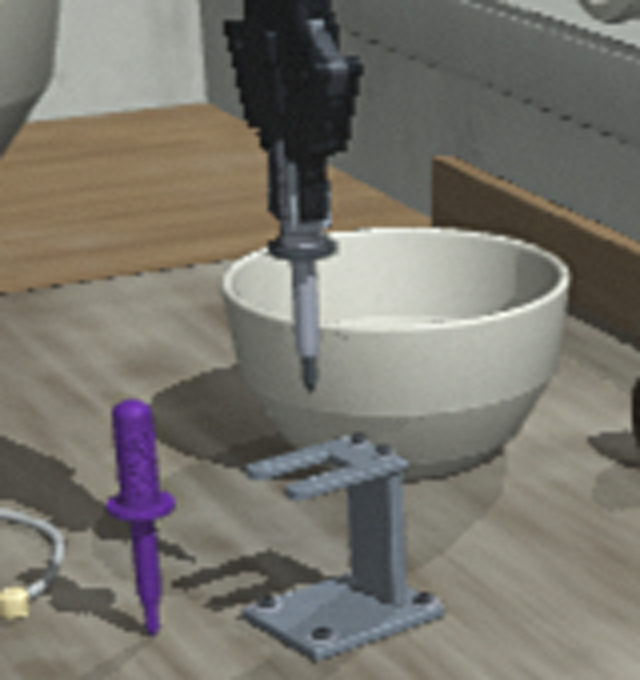

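View pics/w10.png

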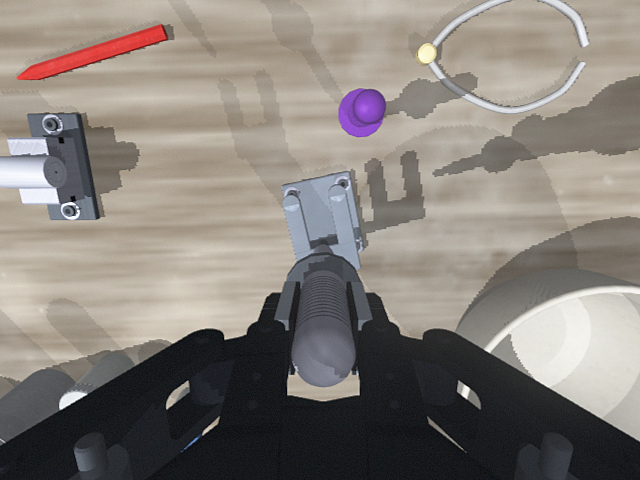

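```bash
python3 - <<'E'
from h import *
p=cv2.imread("pics/w10.png"); crop(p,270,220,380,400,4,"pics/w10c.png")
s=cv2.imread("pics/s10.png"); crop(s,200,125,250,185,10,"pics/s10d.png")
E
```

```text
(no output)
```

View pics/w10c.png

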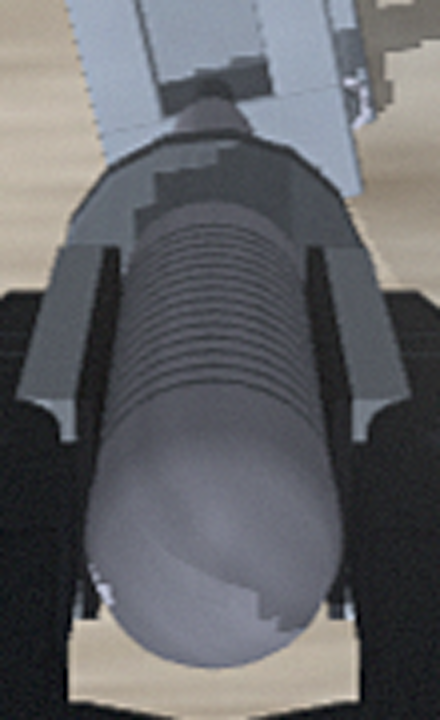

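View pics/s10d.png

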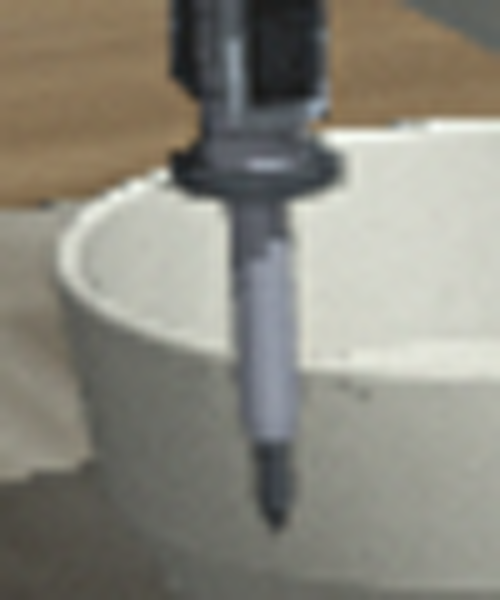

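```bash
python3 - <<'E'
from h import *
import pickle
o,p,d=pickle.load(open("pics/w10.pkl","rb")); Kw,Tw=KT("wrist",o); Ks,Ts=KT("scene")
def tri(a,b):
    o1,d1=ray(Ks,Ts,a);o2,d2=ray(Kw,Tw,b); d1/=np.linalg.norm(d1);d2/=np.linalg.norm(d2)
    t=np.linalg.lstsq(np.stack([d1,-d2],1),o2-o1,rcond=None)[0]; A=o1+d1*t[0];B=o2+d2*t[1]; return (A+B)/2,np.linalg.norm(A-B)
e=o["eef_pos"]; print(e)
for v in (238,241,244): print(tri((227.5,177.8),(323.2,v)))
# expected: vertical through tcp
x,y,z=e[0],e[1],e[2]+.019
for zt in (0.140,.143,.147): print('exp tip',zt,proj(Ks,Ts,[x,y,zt]),proj(Kw,Tw,[x,y,zt]))
for zc in (.222,.226,.230): print('exp collar',zc,proj(Ks,Ts,[x,y,zc]))
C=cloud(Kw,Tw,d); L=C[340:385,300:350].reshape(-1,3); L=L[L[:,2]>.24]; k=L[:,2].argsort()[-60:]; print(L[k].mean(0))
P=C[270:385,290:356].reshape(-1,3)
for a,b in((.23,.24),(.24,.25),(.25,.26),(.26,.27),(.27,.28),(.28,.30)):
    Q=P[(P[:,2]>a)&(P[:,2]<b)]; 
    if len(Q): print(a,len(Q),Q.min(0),Q.max(0))
E
```

```text
[0.5237 0.2738 0.2391]
(array([0.523 , 0.2744, 0.1423]), np.float64(0.0033759577175423035))
(array([0.5242, 0.2747, 0.1424]), np.float64(0.0012618643858191524))
(array([0.5254, 0.2749, 0.1425]), np.float64(0.0008565672113589527))
exp tip 0.14 [227.2356 179.0574] [321.755 240.29 ]
exp tip 0.143 [227.1598 177.7828] [321.7367 241.4138]
exp tip 0.147 [227.0583 176.0791] [321.7117 242.9534]
exp collar 0.222 [225.1018 143.2123]
exp collar 0.226 [224.9945 141.4088]
exp collar 0.23 [224.8868 139.5999]
[0.516  0.2749 0.2986]
0.23 434 [0.5124 0.2591 0.23  ] [0.5218 0.2902 0.24  ]
0.24 548 [0.5118 0.2609 0.24  ] [0.5204 0.2889 0.25  ]
0.25 707 [0.5118 0.2614 0.25  ] [0.5204 0.2884 0.26  ]
0.26 824 [0.5114 0.2623 0.26  ] [0.5207 0.2876 0.27  ]
0.27 1243 [0.5115 0.2626 0.27  ] [0.5353 0.2867 0.28  ]
0.28 3144 [0.5123 0.2639 0.28  ] [0.5329 0.2854 0.2901]
```

The punch is held upright. Triangulated tip: (0.524, 0.2747, 0.142), directly under the TCP. Moving it over the blank.

Request:
send_rows(moves=[[0.0026,-0.0155,0,0],[0.004,-0.03,0,0],[0.006,-0.04,0,0],[0.006,-0.04,0,0],[0.006,-0.04,0,0],[0.006,-0.04,0,0],[0.006,-0.034,0,0],[0.004,-0.025,0,0],[0.002,-0.015,0,0],[0,0,0.02,0],[0,0,0.02,0],[0,0,0.01,0],[0,0,0,0],[0,0,0,0]])

```text
clock: 15.8
eef_pos: [0.4738, -0.0041, 0.1903]
tool_rot: [0.014, 1.0, 0.0, -0.0]
ft_force: [-0.0, 0.3, -1.4]
grip_width: 0.0206
```

```bash
python3 w.py w11; python3 - <<'E'
from h import *
p=cv2.imread("pics/w11.png"); crop(p,250,130,390,330,3,"pics/w11c.png")
p,d=cams.camera("scene"); cv2.imwrite("pics/s11.png",p);crop(p,220,200,310,310,6,"pics/s11c.png")
E
```

```text
15.8 [ 0.4738 -0.0041  0.1903] [[-0.9996  0.0275 -0.0005]
 [ 0.0275  0.9996  0.    ]
 [ 0.0005  0.     -1.    ]] [-0.0087  0.2124 -0.1403  1.2186  0.      0.0188] [-0.0052  0.2727 -1.3899] 0.02058704782127788
```

View pics/s11c.png

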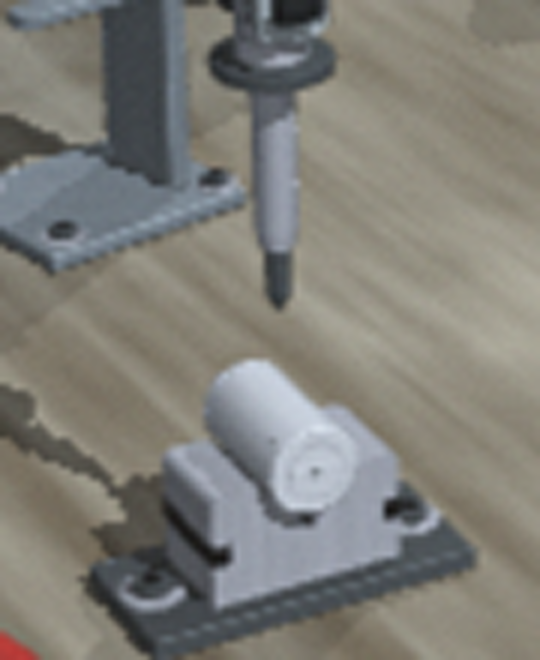

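View pics/w11c.png

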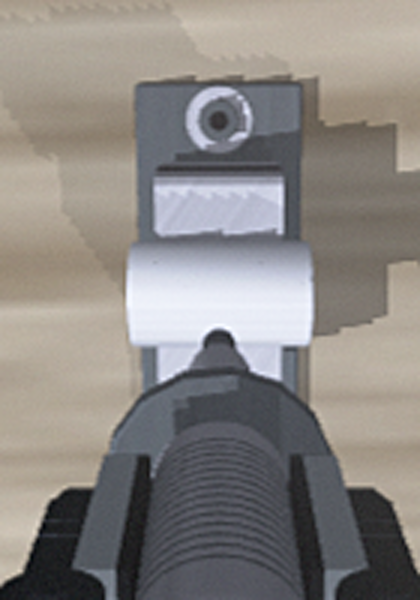

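```bash
python3 - <<'E'
from h import *
import pickle
o,p,d=pickle.load(open("pics/w11.pkl","rb")); Kw,Tw=KT("wrist",o); Ks,Ts=KT("scene")
def tri(a,b):
    o1,d1=ray(Ks,Ts,a);o2,d2=ray(Kw,Tw,b); d1/=np.linalg.norm(d1);d2/=np.linalg.norm(d2)
    t=np.linalg.lstsq(np.stack([d1,-d2],1),o2-o1,rcond=None)[0]; A=o1+d1*t[0];B=o2+d2*t[1]; return (A+B)/2,np.linalg.norm(A-B)
for v in (239,241,243): print(tri((266.7,251.3),(323,v)))
# block centre from scene depth & blank
p,dd=cams.camera("scene"); S=cloud(Ks,Ts,dd)
C=cloud(Kw,Tw,d)
from scipy.optimize import least_squares
for n,Q in(('scene',S[dd>0]),('wrist',C[d>0])):
    P=Q[(abs(Q[:,0]-.473)<.02)&(abs(Q[:,1]+.004)<.03)&(Q[:,2]>.05)&(Q[:,2]<.07)]
    f=least_squares(lambda q:np.hypot(P[:,0]-q[0]-.026*(P[:,1]+.004),P[:,2]-q[1])-.015,[.473,.051],loss='soft_l1',f_scale=.001); print(n,f.x,len(P),P.min(0),P.max(0))
    print(proj(Ks,Ts,[.4734,-.0038,.066]))
E
```

```text
(array([ 0.4741, -0.0037,  0.0949]), np.float64(0.004233867003866363))
(array([ 0.4749, -0.0035,  0.0948]), np.float64(0.002840654659380047))
(array([ 0.4757, -0.0034,  0.0948]), np.float64(0.001444376107746005))
scene [0.4742 0.0507] 328 [ 0.4578 -0.0317  0.0502] [0.4888 0.0223 0.0683]
[265.7054 265.6054]
wrist [0.4735 0.0521] 2086 [ 0.4579 -0.0285  0.0512] [0.4871 0.0217 0.0698]
[265.7054 265.6054]
```

Request:
send_rows(moves=[[0.0005,0,0.006,0],[0,0,0.008,0],[0,0,0.006,0],[0,0,0.003,0],[0,0,0.001,0],[0,0,0,0],[0,0,0,0]])

```text
clock: 16.65
eef_pos: [0.4735, -0.0043, 0.1665]
tool_rot: [0.014, 1.0, -0.0, 0.0]
ft_force: [0.3, 0.0, -1.9]
grip_width: 0.0207
```

```bash
python3 w.py w12; python3 - <<'E'
from h import *
p=cv2.imread("pics/w12.png"); crop(p,250,130,390,330,3,"pics/w12c.png")
p,d=cams.camera("scene"); cv2.imwrite("pics/s12.png",p);crop(p,220,200,310,310,6,"pics/s12c.png")
E
```

```text
16.65 [ 0.4735 -0.0043  0.1665] [[-0.9996  0.0278  0.0004]
 [ 0.0278  0.9996 -0.    ]
 [-0.0004 -0.     -1.    ]] [-0.009   0.2284 -0.1847  1.1573 -0.      0.0188] [ 0.3468  0.0207 -1.9408] 0.020743860705090447
```

View pics/s12c.png

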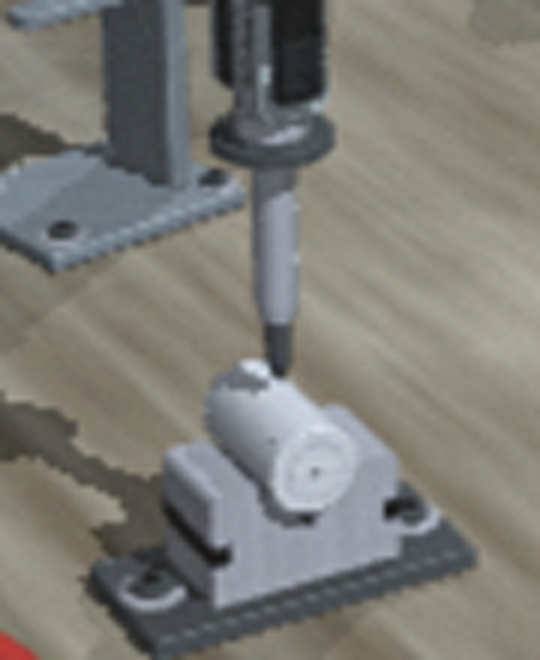

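View pics/w12c.png

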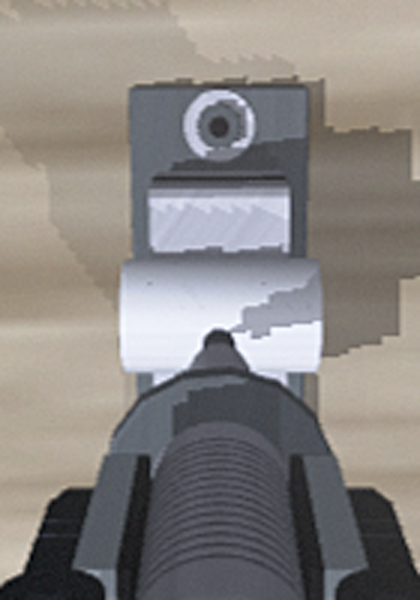

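Request:
send_rows(moves=[[0,0.0005,0.001,0],[0,0,0.001,0],[0,0,0.001,0],[0,0,0.001,0],[0,0,0.001,0],[0,0,0.001,0],[0,0,0.001,0],[0,0,0,0]])

```text
clock: 17.55
eef_pos: [0.4736, -0.0038, 0.1598]
tool_rot: [0.014, 1.0, 0.0, 0.0]
ft_force: [-1.6, -0.2, 3.5]
grip_width: 0.0206
```

```bash
python3 w.py w13; python3 - <<'E'
from h import *
p=cv2.imread("pics/w13.png"); a=p[170:300,250:390]
q,d=cams.camera("scene"); b=q[200:310,220:310]
cv2.imwrite("pics/c13.png",np.hstack([cv2.resize(a,(420,390),interpolation=2),cv2.resize(b,(319,390),interpolation=2)]))
E
```

```text
17.55 [ 0.4736 -0.0038  0.1598] [[-0.9996  0.0278  0.001 ]
 [ 0.0278  0.9996 -0.    ]
 [-0.001   0.     -1.    ]] [-0.008   0.2335 -0.1965  1.1398 -0.      0.0198] [-1.6482 -0.2495  3.5404] 0.02057880542581638
```

View pics/c13.png

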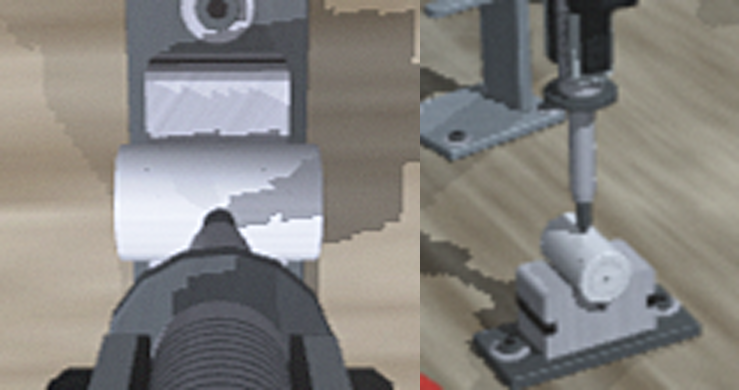

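Request:
send_rows(moves=[[0,0,0.001,0],[0,0,0.001,0],[0,0,0.001,0],[0,0,0.001,0],[0,0,0.001,0],[0,0,0.001,0],[0,0,0.001,0],[0,0,0.001,0],[0,0,0,0]])

```text
clock: 18.55
eef_pos: [0.4738, -0.0038, 0.1519]
tool_rot: [0.014, 1.0, -0.0, 0.001]
ft_force: [-0.8, -0.4, 7.9]
grip_width: 0.0204
```

```bash
python3 w.py w14; python3 - <<'E'
from h import *
p=cv2.imread("pics/w14.png"); a=p[170:300,250:390]
q,d=cams.camera("scene"); b=q[200:310,220:310]
cv2.imwrite("pics/c14.png",np.hstack([cv2.resize(a,(420,390),interpolation=2),cv2.resize(b,(319,390),interpolation=2)]))
E
```

```text
18.55 [ 0.4738 -0.0038  0.1519] [[-0.9996  0.0278  0.0012]
 [ 0.0278  0.9996 -0.    ]
 [-0.0012  0.     -1.    ]] [-0.008   0.2403 -0.2098  1.1196 -0.      0.0198] [-0.8036 -0.3548  7.8728] 0.020430560811122867
```

View pics/c14.png

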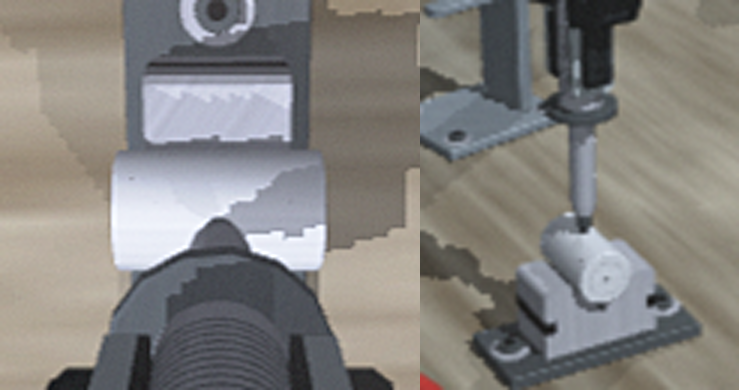

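Contact force is about 10 N, so the plunger is in roughly 9 mm. Pressing a little further and holding.

Request:
send_rows(moves=[[0,0,0.0007,0],[0,0,0.0008,0],[0,0,0,0],[0,0,0,0],[0,0,0,0],[0,0,0,0],[0,0,0,0]])

```text
clock: 19.35
eef_pos: [0.4738, -0.0038, 0.1507]
tool_rot: [0.014, 1.0, -0.0, 0.001]
ft_force: [-1.9, 0.7, 8.4]
grip_width: 0.0208
```

```bash
python3 - <<'E'
from h import *
print(monitor.get_obs()["ft_force"])
q,d=cams.camera("scene"); crop(q,240,200,300,270,10,"pics/c15.png")
E
```

```text
[-1.8823  0.7303  8.409 ]
```

View pics/c15.png

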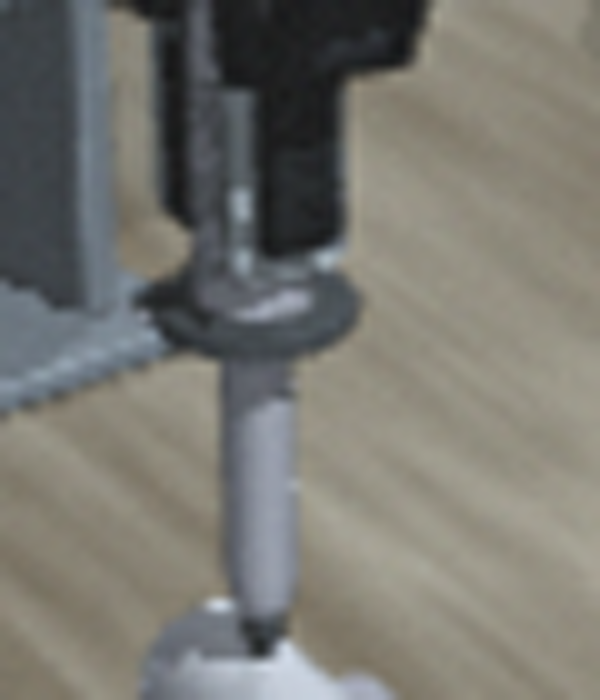

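Request:
send_rows(moves=[[0,0,0.0008,0],[0,0,0,0],[0,0,0,0],[0,0,0,0],[0,0,0,0]])

```text
clock: 19.9
eef_pos: [0.4739, -0.0038, 0.1499]
tool_rot: [0.014, 1.0, -0.0, 0.001]
ft_force: [-1.8, -0.1, 9.3]
grip_width: 0.0209
```

Request:
send_rows(moves=[[0,0,-0.001,0],[0,0,-0.002,0],[0,0,-0.002,0],[0,0,-0.002,0],[0,0,-0.002,0],[0,0,-0.002,0],[0,0,-0.002,0],[0,0,-0.003,0],[0,0,-0.005,0],[0,0,-0.01,0],[0,0,-0.02,0],[0,0,-0.02,0],[0,0,-0.015,0],[0,0,0,0],[0,0,0,0]])

```text
clock: 21.4
eef_pos: [0.4734, -0.0038, 0.2351]
tool_rot: [0.014, 1.0, -0.0, 0.0]
ft_force: [0.1, -0.4, -2.6]
grip_width: 0.0207
```

```bash
python3 w.py w16; python3 - <<'E'
from h import *
p=cv2.imread("pics/w16.png"); a=p[130:330,250:390]
q,d=cams.camera("scene"); b=q[150:310,210:310];cv2.imwrite("pics/s16.png",q)
cv2.imwrite("pics/c16.png",np.hstack([cv2.resize(a,(420,600),interpolation=2),cv2.resize(b,(375,600),interpolation=2)]))
E
```

```text
21.4 [ 0.4734 -0.0038  0.2351] [[-0.9996  0.0279  0.0005]
 [ 0.0279  0.9996 -0.    ]
 [-0.0005 -0.     -1.    ]] [-0.008   0.1859 -0.0547  1.3296 -0.      0.0199] [ 0.0885 -0.362  -2.5908] 0.020684200823776863
```

View pics/c16.png

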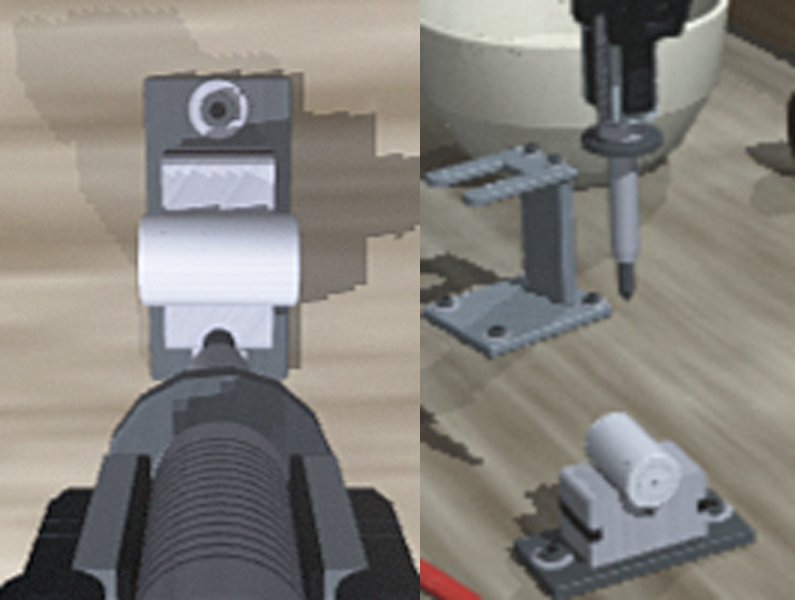

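The blank is still centred and the punch is still upright. Returning to the fork.

Request:
send_rows(moves=[[-0.002,0.0155,-0.005,0],[-0.004,0.03,0,0],[-0.006,0.04,0,0],[-0.006,0.04,0,0],[-0.006,0.04,0,0],[-0.006,0.04,0,0],[-0.006,0.034,0,0],[-0.005,0.025,0,0],[-0.002,0.0145,0,0],[0,0,0,0],[0,0,0,0],[0,0,0,0]])

```text
clock: 22.7
eef_pos: [0.5239, 0.2726, 0.2398]
tool_rot: [0.015, 1.0, -0.0, -0.0]
ft_force: [-0.2, -0.2, -2.6]
grip_width: 0.0206
```

```bash
python3 w.py w17; python3 - <<'E'
from h import *
p=cv2.imread("pics/w17.png"); a=p[150:350,250:390]
q,d=cams.camera("scene"); b=q[80:250,160:280]
cv2.imwrite("pics/c17.png",np.hstack([cv2.resize(a,(400,570),interpolation=2),cv2.resize(b,(400,570),interpolation=2)]))
E
```

```text
22.7 [0.5239 0.2726 0.2398] [[-0.9996  0.0292 -0.0007]
 [ 0.0292  0.9996 -0.0009]
 [ 0.0007 -0.0009 -1.    ]] [ 0.48    0.4223  0.2843  1.4338 -0.0005  0.5092] [-0.2335 -0.1772 -2.6119] 0.020555458527819075
```

View pics/c17.png

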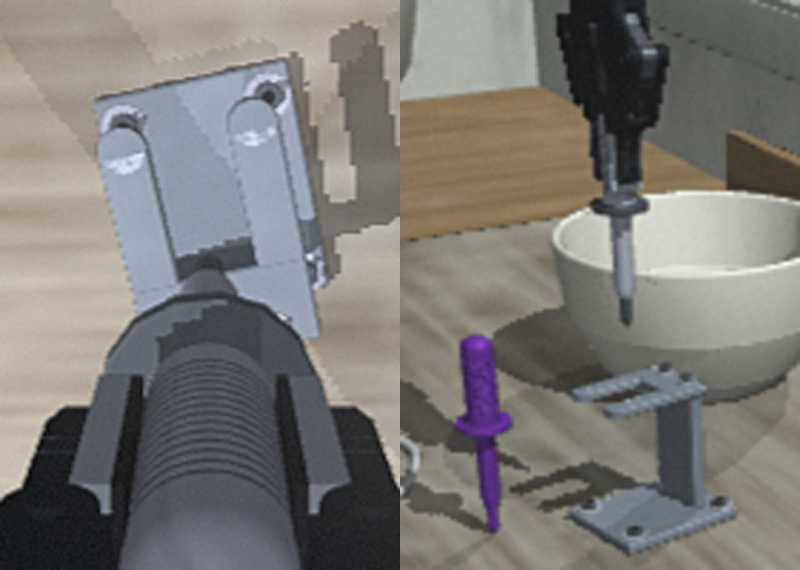

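Request:
send_rows(moves=[[0,0.001,0.01,0],[0,0,0.02,0],[0,0,0.02,0],[0,0,0.02,0],[0,0,0.02,0],[0,0,0.015,0],[0,0,0.01,0],[0,0,0,0],[0,0,0,0]])

```text
clock: 23.7
eef_pos: [0.5243, 0.2748, 0.1253]
tool_rot: [0.014, 1.0, 0.0, 0.0]
ft_force: [0.3, 0.2, -2.0]
grip_width: 0.0202
```

Request:
send_rows(moves=[[0,-0.001,0.003,0],[0,0,0.003,0],[0,0,0.002,0],[0,0,0.001,0],[0,0,0,0],[0,0,0,0]])

```text
clock: 24.3
eef_pos: [0.5241, 0.274, 0.1161]
tool_rot: [0.014, 1.0, 0.0, 0.0]
ft_force: [0.1, -1.0, -1.7]
grip_width: 0.0209
```

Request:
send_rows(moves=[[0,0,0.0005,0],[0,0,0.0005,0],[0,0,0,0],[0,0,0,0]])

```text
clock: 24.7
eef_pos: [0.5243, 0.274, 0.1157]
tool_rot: [0.014, 1.0, 0.0, 0.0]
ft_force: [-1.8, -1.4, 3.7]
grip_width: 0.0206
```

Contact with the fork. Opening the gripper.

Request:
send_rows(moves=[[0,0,0,0],[0,0,0,0],[0,0,0,0],[0,0,0,0],[0,0,0,0],[0,0,0,0],[0,0,0,0],[0,0,0,0],[0,0,0,0],[0,0,0,0],[0,0,0,0],[0,0,0,0]], claw=1)

```text
clock: 25.9
eef_pos: [0.5241, 0.2739, 0.115]
tool_rot: [0.014, 1.0, 0.0, 0.0]
ft_force: [0.6, -0.1, 0.8]
grip_width: 0.0853
```

Request:
send_rows(moves=[[0,0,-0.01,0],[0,0,-0.02,0],[0,0,-0.03,0],[0,0,-0.04,0],[0,0,-0.03,0],[0,0,-0.02,0],[0,0,0,0],[0,0,0,0]])

```text
clock: 26.7
eef_pos: [0.5242, 0.274, 0.2655]
tool_rot: [0.014, 1.0, 0.0, 0.001]
ft_force: [0.2, 0.9, -1.7]
grip_width: 0.0853
```

```bash
python3 w.py w20; python3 - <<'E'
from h import *
import pickle
o,p,d=pickle.load(open("pics/w20.pkl","rb")); K,T=KT("wrist",o); C=cloud(K,T,d)
A=C[d>0]
def rect(x0,x1,y0,y1,z0,z1,n):
    P=A[(A[:,0]>x0)&(A[:,0]<x1)&(A[:,1]>y0)&(A[:,1]<y1)&(A[:,2]>z0)&(A[:,2]<z1)]
    r=cv2.minAreaRect((P[:,:2]*1000).astype(np.float32)); print(n,len(P),r,P.mean(0)); return P
rect(.46,.62,.2,.36,.098,.104,'fork');rect(.48,.56,.24,.31,.16,.175,'top')
q,d=cams.camera("scene"); cv2.imwrite("pics/s20.png",q)
q,d=cams.camera("top"); cv2.imwrite("pics/t20.png",q)
E
```

```text
26.7 [0.5242 0.274  0.2655] [[-0.9996  0.0278  0.0011]
 [ 0.0278  0.9996  0.0006]
 [-0.0011  0.0006 -1.    ]] [0.4816 0.4177 0.3431 1.4949 0.     0.5094] [ 0.1534  0.8956 -1.7043] 0.08532056561574478
fork 2458 ((528.8572387695312, 273.01495361328125), (76.44963073730469, 53.892826080322266), 10.71103572845459) [0.5316 0.2732 0.1012]
top 557 ((524.2664184570312, 274.47357177734375), (20.121089935302734, 20.09586524963379), 11.624309539794922) [0.5234 0.2746 0.1634]
```

View pics/s20.png

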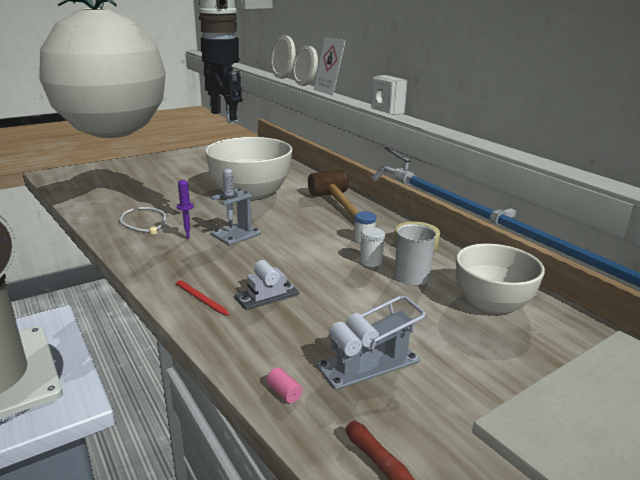

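View pics/w20.png

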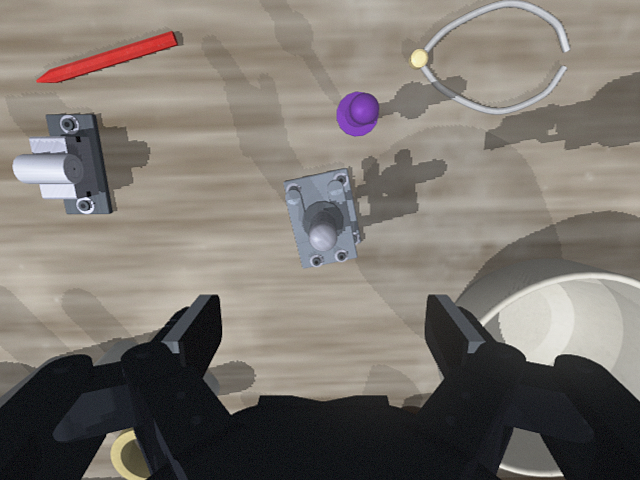

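The punch hangs at (230,185) in the scene view, and its top is back at (0.5243, 0.2745, 0.163). The blank sits in the V-block at (265,272), blanks 2 and 3 are in the feeder at (345,338) and (362,328), and the can, jars and pencil haven't moved. Handing in.

```bash
python3 -c "
from workcell import order
print(order.job_done())"
```

```text
the job is handed in; nothing more can be done
None
```

I marked the end blank and handed the job in at about 27 s of the 58 s allowed. The hand-in gives no verdict, so what follows rests on my own measurements.

**What I did:** I lifted the end blank out of the feeder by its ends, and the next one rolled to the stop. I laid the blank in the V-block and let go of it only once it was seated. I then pressed the punch on it slowly to about 11 N, lifted it straight off and hung it back in its fork.

**Last checks:**
- **Blank in the V-block:** after I let go, the wrist depth put it within about 0.5 mm of the block's middle. It still looked centred in the views after the press.
- **Feeder:** blanks 2 and 3 are at the stop and behind it. I checked this by eye only and did not measure the 6 mm distance.
- **Punch:** its top is back within about 1 mm of where it started, and it looks upright. The gripper is open and well clear of it.
- **Can, jars and pencil:** they look unmoved in the views, but I did not measure them.

**Not directly confirmed or in slight disagreement:**
- **Plunger depth:** I estimated it, as there is no direct reading. At the last press, force and travel gave about 10 to 12 mm; a picture taken just before it suggested about 11 mm.
- **Camera agreement:** just before the press, the scene and wrist cameras differed by about 1 mm in height and across the groove. That is well inside the tolerances.

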